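# Set and lock the index head

### The arm

A 6-joint arm with a two-finger parallel gripper is mounted at the origin on the work surface. World frame = base frame: x ahead of the robot, y to its left, z up, the work surface at z = 0. Lengths are in m, angles in rad, forces in N, time in s.
With the tool pointing down it reaches from about 0.3 to 0.85 m from the base axis. Payload 5.4 kg.
Tool frame: the origin (TCP) lies between the finger pads; the fingertips stand 25 mm ahead of it and the grasp point (between the pads) lies 6 mm ahead of it (tip_extent is the distance from the TCP to the fingertips, in m); z points along the fingers, y is the line along which they close (so a half turn about z gives the same grasp; the last joint's range is limited). The gripper opens to 85 mm and grips with 20 to 120 N. Pads are 22 mm wide; open, the fingers measure 114 mm over their backs; the gripper's body (76 mm by 85 mm) begins 54 mm behind the grasp point. The pads swing forward as they close: fully open they stand 13 mm farther back than shut.
Start: joints at [-1.315, 0.158, 1.597, -0, 1.386, -0.21], TCP at [0.258, -0.514, 0.256] pointing down, gripper open.
Joint ranges: [-2.91, 2.91], [-0.94, 2.29], [0.18, 2.7], [-1.29, 4.43], [0.17, 2.64], [-3, 3]. Speed limits (rad/s): [2.57, 2.57, 3.14, 3.14, 3.14, 3.14].

### API

Orientations are given as [roll, pitch, yaw] about the fixed x, y, z axes, in that order (R = Rz(yaw) Ry(pitch) Rx(roll)).
In Python, from bench import * gives the robot as it stands.
- The arm moves only by the tool carry_out, never from a script. Its argument "targets" is a list that holds one entry, the list of rows, each a list of 6 numbers: the shift along the tool's x, y, z scaled (see below), then the turn, a rotation vector about the tool's x, y, z scaled (see below). In form: [[[x, y, z, rx, ry, rz], ...]]. A call has 1 to 12 rows; each row is the pose to reach, as a shift and turn from the pose commanded when the call began, along the tool's axes at that moment; what a row does not reach only later rows make up. The controller multiplies each number of a shift by 0.25 m and each number of a turn by 90 degrees. A row lasts 1/10 s, in which the tool goes at most 50 mm and 8.59 degrees, less where a joint would pass 70% of its speed; a pose out of reach is approached as far as the arm can. A call with a number of a shift or a turn outside -1 to 1 is refused whole. A call with a gripper value outside its range is refused whole. "grip" is the finger opening in mm, from 0 to 85.4, set as the call begins (left out, the last holds). The fingers move at their own pace and stop on an object; "squeeze" is the grip in N (left out, the last holds). Time passes only in rows, so rows that repeat a pose let the fingers close. It gives the time, the measured TCP pose, the force, the opening and the grip force at its end, in the units of the state.
- sense(): the state, without advancing time (a new reading comes with each control period).
- camera(name): name is "scene" or "side" or "wrist"; returns a dict with "color" (420x560x3 uint8, red, green, blue), "camera_matrix" (3x3 intrinsics, pixels), "dist_coeffs" ([k1, k2, p1, p2, k3] as OpenCV has them; the pictures are not rectified), "R" (3x3) and "t" (3): a world point X has camera coordinates R X + t. Camera axes: x right, y down, z forward; pixel columns grow to the right and rows downward; lengths in m; the calibration is good to about 2 mm. A picture is of the moment at which its call begins. There is no depth.
- sign_off(): hands the job in; it is judged then, once.
The state is a dict: "t": time; "qpos": joint angles; "joint_vel": joint speeds; "joint_efforts": joint torques, N m; "tcp_pos": TCP position; "orientation": TCP orientation; "force": force on the tool from outside, world axes, zero at the start; "ft_torque": the same for the moment, N m; "opening": finger opening in m; "finger_force": force on a finger pad.
Only numpy, scipy, OpenCV 4.12 (cv2) and the standard library are available. Lean on these libraries where they do the work, as an engineer would, in place of code of your own. Each camera call takes 0.05 s, during which the arm holds its last target. There are 200 camera calls.

### The job

Set the index head for the next cut: push the black-balled arm of its brass plate round with one finger until the tip of the cream pointer stands over the middle of the red button on the rim (not the green one). Then lock the plate: push the blue clamp lever clockwise, seen from above, all the way to its stop, with the pointer still over the red button. Nothing is gripped or lifted: light pushes do it, the bangle stays on its mandrel, and the other things on the bench stay where they are.

Things in the scene. Friction and masses are not known exactly. Their poses are not given: they have to be found in the camera images.
- index_head: index head bolted to the bench: round green casting 256 mm across, rim face 34 mm above the bench, with a green extension on its -y side (from the axis 178 mm out, 60 mm wide) that carries the clamp. Origin: on the plate's vertical axis at bench level; z up. The pointer plays over its +x side, the arm over its -x side
- mandrel_top (a point): top of the mandrel, on the plate's axis, 109 mm above the bench: upright steel cylinder in the middle of the brass plate, radius 36 mm up to its shoulder at 84 mm, then radius 27.5 mm to the top. The brass plate is 176 mm across, its top face 50 mm above the bench
- index_plate (a joint): angle of the brass plate (rad): 0 when the pointer lies along the head's +x, growing anticlockwise seen from above, stops at +-1.25. It turns freely with some drag (about 0.2 N m, so 2 to 3 N at the arm) and stays exactly where it is left; with the clamp home it takes over 10 N at the arm to shift it
- black_ball (a point): centre of the black ball (28 mm across) at the end of the arm, a level steel rod 10 mm thick that reaches from the mandrel along the plate's -x to this ball, 120 mm from the axis; rod and ball axis are 77 mm above the bench, 27 mm above the plate. Turns with the plate; push the rod sideways, from either side, anywhere between mandrel and ball
- pointer_tip (a point): tip of the cream pointer, 105 mm from the axis, 61 mm above the bench, straight across the axis from the arm; 3 mm thick, 5 mm wide; it sweeps just above the buttons. Turns with the plate
- red_button: red button, 18 mm across, fixed on a small aluminium block on the casting's rim, its centre 105 mm from the axis; origin at the centre of its underside, 48 mm above the bench, top at 53 mm. Red and green may be on either side, 0.5 to 1.05 rad from the head's +x
- green_button: the same in green, on the other side: not the one wanted
- clamp_lever (a joint): angle of the blue clamp lever (rad): 0 fully open, grows clockwise seen from above, 1.4 against its stop (locked). Starts open at 0 to 0.25, needs 2 to 3 N at its grip, stays where it is left; from about 0.8 on the clamp's foot presses on the brass plate and holds it
- lever_pivot (a point): on the clamp lever's vertical axis, 142 mm from the head's axis on its -y side, at the lever's height (84.5 mm above the bench). The lever's hub is 28 mm across and reaches 94.5 mm above the bench
- lever_end (a point): outer end of the clamp lever, 93.5 mm from its pivot, 84.5 mm above the bench: level steel rod 10 mm thick, then from 37 mm out a blue round grip 17 mm thick. Fully open it points 0.85 rad clockwise from the head's +x. A steel strap 22 mm wide runs from under the hub towards the plate, top 75 mm above the bench
- work_bangle: gold bangle, 67 mm outside, 10 mm high, loose round the mandrel, resting on its shoulder 84 mm above the bench; origin at the centre of its underside. Only turns with the plate
- spare_bangle: silver bangle lying on the bench, 69 mm across, 10 mm high; leave alone
- loupe: small black loupe standing on the bench, 34 mm across, 32 mm high; leave alone
- screwdriver: screwdriver with orange handle lying on the bench, 160 mm long; leave alone
- oil_bottle: small amber oil bottle, 42 mm across, 95 mm high; leave alone
- polish_tin: low round green tin with metal lid, 60 mm across, 32 mm high; leave alone
- ring_block: small turned wooden ring stand, 40 mm across the foot, 62 mm high; leave alone
- bench_brush: bench brush lying on the bench; leave alone
There are look-alikes about, which are no part of the job. Of the things that look like the work_bangle, the largest one is meant.

How it is judged:
By the outcome, as a careful person would: the job done as asked, in the order asked, and still so for the second after the job is handed in, with the robot touching nothing.
It also fails if it takes over 51 s, if anything falls off the work surface, if the arm or the gripper's body presses on something with over 40 N, if the wrist force passes 120 N, or if a joint passes its speed limit or range.

## Working session

There is one attempt and no reset: what is moved stays moved. The work goes in short steps, Python scripts to look and compute and a tool call to move; the robot and the scene stay as the last step left them, time stands still between calls to the robot, and variables do not carry over. Pictures are saved under pics/ and viewed, at most 10 in all, crops included, and the job is handed in when it is done.

Besides the shell and the picture viewer there is one more tool, called as name(argument=value, ...), one argument or row to a line, values as JSON. carry_out: Moves the arm, as the interface text tells. Its arguments: {"type":"object","properties":{"targets":{"type":"array"},"grip":{"type":"number"},"squeeze":{"type":"number"}},"required":["targets"]}

```bash
mkdir -p pics; ls; python3 - <<'E'
from bench import *
import cv2,numpy as np
s=sense();print({k:np.round(v,3) for k,v in s.items()})
for n in("scene","side"):
    c=camera(n);cv2.imwrite(f"pics/{n}0.png",c["color"][:,:,::-1]);np.savez(f"{n}0.npz",**c)
    print(n,np.round(c["camera_matrix"],1).tolist(),c["dist_coeffs"],np.round(-c["R"].T@c["t"],3),np.round(c["R"],3).tolist())
E
```

```text
pics
{'t': np.float64(0.0), 'qpos': array([-1.315,  0.159,  1.598,  0.   ,  1.386, -0.21 ]), 'joint_vel': array([-0.   ,  0.001,  0.002,  0.   ,  0.   , -0.   ]), 'joint_efforts': array([ 1.0000e-03, -3.9600e+01, -3.3143e+01, -0.0000e+00,  8.0000e-03,
        0.0000e+00]), 'tcp_pos': array([ 0.258, -0.513,  0.255]), 'orientation': array([-3.14 , -0.   ,  0.466]), 'force': array([-0.172, -0.036, -0.091]), 'ft_torque': array([ 0.022,  0.013, -0.001]), 'finger_force': np.float64(0.0), 'opening': np.float64(0.085)}
scene [[400.8, 0.0, 272.5], [0.0, 400.8, 202.6], [0.0, 0.0, 1.0]] [-0.08398195  0.          0.          0.          0.        ] [ 1.153 -0.417  0.662] [[0.707, 0.708, 0.005], [0.416, -0.41, -0.812], [-0.572, 0.575, -0.584]]
side [[418.3, 0.0, 284.5], [0.0, 418.3, 214.2], [0.0, 0.0, 1.0]] [0.01862412 0.         0.         0.         0.        ] [ 0.045 -0.373  0.614] [[0.722, -0.692, 0.01], [-0.384, -0.412, -0.826], [0.576, 0.593, -0.563]]
```

View pics/scene0.png

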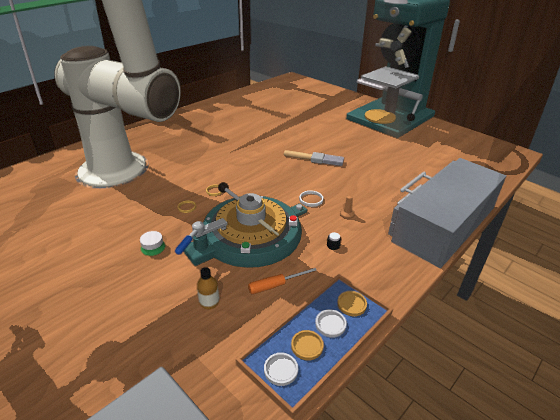

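View pics/side0.png

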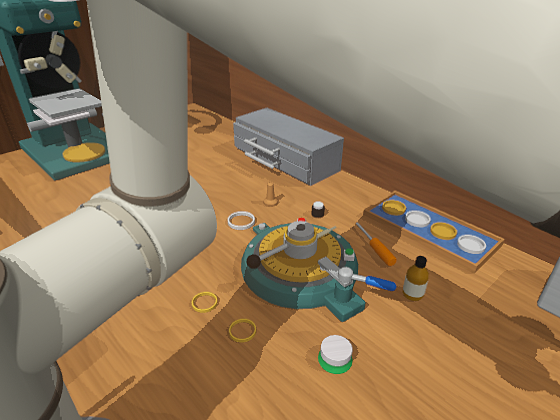

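Scene view: black ball at (223,187), mandrel top (250,199), red button (293,219), green button (245,246), blue lever (184,244). Side view: ball (253,261), red (301,221), green (349,253), lever (380,283). Look-alikes: other gold rings at (187,207), (215,189), (307,345), (351,303) are all off the mandrel. The work bangle is the one on the mandrel at (250,210). The green tin lid and the casting are not the green button.

```bash
cat > h.py <<'E'
import cv2,numpy as np
def ray(c,p):
    u=cv2.undistortPoints(np.array([[p]],float),c["camera_matrix"],c["dist_coeffs"])[0,0]
    d=c["R"].T@np.array([u[0],u[1],1]);return -c["R"].T@c["t"],d/np.linalg.norm(d)
def plane(c,p,z):
    o,d=ray(c,p);return o+d*(z-o[2])/d[2]
def tri(c1,p1,c2,p2):
    (a,d),(b,e)=ray(c1,p1),ray(c2,p2)
    s=np.linalg.lstsq(np.c_[d,-e],b-a,rcond=None)[0]
    x,y=a+s[0]*d,b+s[1]*e;return (x+y)/2,np.linalg.norm(x-y)
def proj(c,X):
    return cv2.projectPoints(np.array([X],float),cv2.Rodrigues(c["R"])[0],c["t"],c["camera_matrix"],c["dist_coeffs"])[0][0,0]
def blobs(c,lo,hi,box,amin=6):
    x0,y0,x1,y1=box
    h=cv2.cvtColor(c["color"],cv2.COLOR_RGB2HSV)[y0:y1,x0:x1]
    m=cv2.inRange(h,np.array(lo),np.array(hi))
    n,l,st,ce=cv2.connectedComponentsWithStats(m)
    return [(np.round(ce[i]+[x0,y0],1).tolist(),int(st[i,4]),(st[i,:4]+[x0,y0,0,0]).tolist()) for i in range(1,n) if st[i,4]>=amin]
E
python3 - <<'E'
from h import *
S,T=np.load("scene0.npz"),np.load("side0.npz")
for n,c,b in(("scene",S,(165,170,320,275)),("side",T,(235,205,400,320))):
    for k,lo,hi in(("red",(0,150,100),(6,255,255)),("red2",(172,150,100),(180,255,255)),("green",(50,150,60),(75,255,255)),("blue",(105,150,60),(125,255,255)),("black",(0,0,0),(180,255,38)),("cream",(18,20,170),(35,110,255))):
        print(n,k,blobs(c,lo,hi,b))
a=cv2.resize(S["color"][175:275,170:320],(800,533),interpolation=cv2.INTER_CUBIC)
cv2.imwrite("pics/c1.png",a[:,:,::-1])
b=cv2.resize(T["color"][205:325,235:400],(800,582),interpolation=cv2.INTER_CUBIC)
cv2.imwrite("pics/c2.png",b[:,:,::-1])
E
```

```text
scene red [([292.6, 217.8], 30, [290, 215, 7, 6])]
scene red2 []
scene green [([245.1, 244.8], 29, [242, 242, 7, 6])]
scene blue [([183.2, 244.5], 136, [175, 236, 17, 18])]
scene black [([222.4, 186.8], 51, [219, 183, 9, 9]), ([205.0, 271.2], 59, [201, 268, 9, 7])]
scene cream []
side red [([301.0, 219.1], 19, [298, 218, 7, 3])]
side red2 []
side green [([349.0, 251.0], 31, [346, 249, 7, 5])]
side blue [([380.5, 282.9], 260, [366, 276, 30, 15])]
side black [([312.0, 210.0], 9, [312, 206, 1, 9])]
side cream []
```

View pics/c1.png

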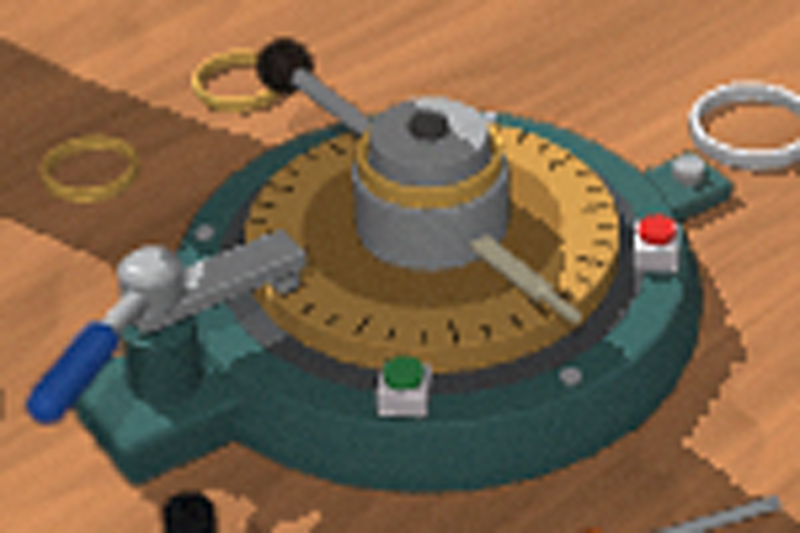

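View pics/c2.png

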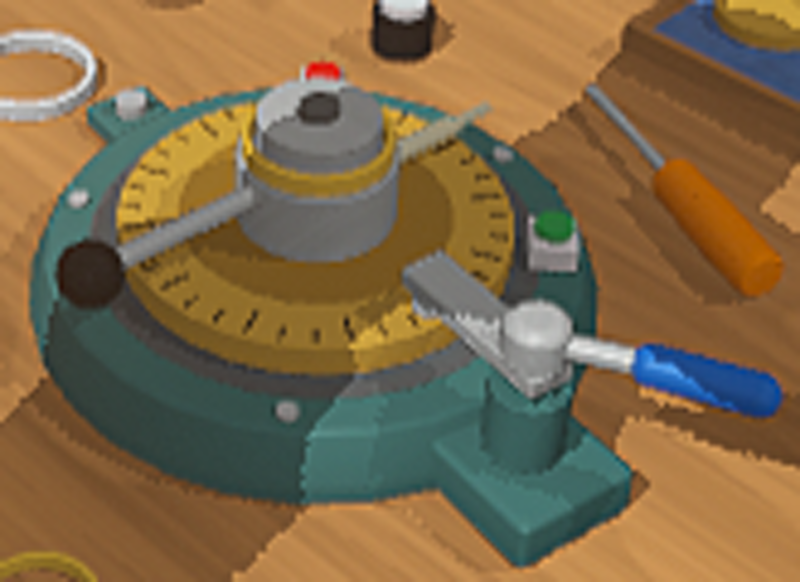

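Crops: the pointer tip is at scene (278,234.6) and side (335.7,227), between red (scene 292.6,217.8) and green (245,244.8). The gold bangle sits round the mandrel top, and the lever points outward and is nearly open.

```bash
python3 - <<'E'
from h import *
S,T=np.load("scene0.npz"),np.load("side0.npz")
P={"top":((250.4,198.4),(301,227.1),.109),"ball":((222.9,187.0),(253.8,261.3),.077),"tip":((278.2,234.6),(335.7,227.1),.061),
"red":((292.6,217.8),(301,219.5),.053),"green":((245.1,244.8),(349,251.2),.053),"lend":((178.6,251.3),(394,286),.0845),"hubtop":((197.9,223.4),(345.8,270.5),.0945)}
X={}
for k,(a,b,z) in P.items():
    t,g=tri(S,a,T,b);X[k]=(plane(S,a,z)+plane(T,b,z))/2
    print(k,np.round(t,4),"gap",round(g,4),"planes",np.round(plane(S,a,z)[:2],4),np.round(plane(T,b,z)[:2],4))
o=X["top"]
for k in X:
    d=(X[k]-o)[:2];print(k,"r",round(np.linalg.norm(d),4),"ang",round(np.arctan2(d[1],d[0]),3))
print("lever",(X["lend"]-X["hubtop"])[:2], np.arctan2(*(X["lend"]-X["hubtop"])[1::-1]))
for k in("loupe",(334,240)),("bottle",(205,272)),("ring",(311,199)):print(k[0],plane(S,k[1],.0))
E
```

```text
top [0.5571 0.1056 0.1053] gap 0.0001 planes [0.5611 0.102 ] [0.5534 0.1022]
ball [0.4369 0.1159 0.0768] gap 0.0002 planes [0.4372 0.1156] [0.4368 0.1159]
tip [0.6611 0.0959 0.0592] gap 0.0006 planes [0.6624 0.0947] [0.6589 0.094 ]
red [0.6332 0.1768 0.0505] gap 0.0024 planes [0.6361 0.1727] [0.6315 0.176 ]
green [0.6248 0.0261 0.0498] gap 0.002 planes [0.6281 0.0225] [0.6221 0.0251]
lend [ 0.5719 -0.1149  0.0844] gap 0.0004 planes [ 0.5719 -0.1147] [ 0.5717 -0.1151]
hubtop [ 0.5329 -0.0344  0.0927] gap 0.0003 planes [ 0.5348 -0.0355] [ 0.5311 -0.0358]
top r 0.0 ang 0.0
ball r 0.1211 ang 3.029
tip r 0.1037 ang -0.075
red r 0.1052 ang 0.757
green r 0.1036 ang -0.857
lend r 0.2175 ang -1.504
hubtop r 0.1399 ang -1.746
lever [ 0.03881275 -0.07927996] -1.1155308816165812
loupe [0.72597036 0.23137195 0.        ]
bottle [ 0.58760552 -0.06686784  0.        ]
ring [0.56868526 0.326138   0.        ]
```

carry_out(
  targets=[
    [[1,-1,0,0,0,0],[1,-1,0,0,0,0],[1,-1,0,0,0,0],[1,-1,0,0,0,0],[1,-1,0,0,0,0],[1,-1,0,0,0,0],[1,-1,0,0,0,0],[1,-1,0,0,0,0],[1,-1,0,0,0,0]],
  ],
  grip=0,
)

```text
t: 1.0
tcp_pos: [0.3695, -0.1771, 0.2561]
orientation: [3.141, 0.0, 0.469]
force: [-0.1, -0.1, 0.3]
opening: 0.0001
finger_force: 0.0
```

carry_out(
  targets=[
    [[1,-1,0,0,0,0],[1,-1,0,0,0,0],[1,-1,0,0,0,0],[1,-1,0,0,0,0],[1,-1,0,0,0,0],[1,-1,0,0,0,0],[1,-1,0,0,0,0],[1,-1,0,0,0,0],[1,-1,0,0,0,0],[1,-1,0,0,0,0],[1,-1,0,0,0,0]],
  ],
)

```text
t: 2.1
tcp_pos: [0.4806, 0.1557, 0.2562]
orientation: [3.141, 0.0, 0.463]
force: [0.0, -0.0, -0.9]
opening: -0.0002
finger_force: 0.0
```

```bash
python3 - <<'E'
from bench import *
import bench
from h import *
s=sense();print({k:np.round(s[k],4) for k in("t","qpos","tcp_pos","orientation","force","opening")}, getattr(bench,"tip_extent",None))
S,T=np.load("scene0.npz"),np.load("side0.npz")
print("bottle cap",tri(S,(205,269.5),T,(420.5,260)),plane(S,(205,268),.095))
w=camera("wrist");cv2.imwrite("pics/w1.png",w["color"][:,:,::-1]);np.savez("w1.npz",**w)
print(-w["R"].T@w["t"],w["camera_matrix"][0])
for n,z in(("red",.053),):
    print(blobs(w,(0,150,100),(6,255,255),(0,0,560,420)))
E
```

```text
{'t': np.float64(2.1), 'qpos': array([ 7.3900e-02, -2.4100e-02,  1.7891e+00, -4.0000e-04,  1.3768e+00,
        1.1818e+00]), 'tcp_pos': array([0.4806, 0.1557, 0.2562]), 'orientation': array([3.1413e+00, 3.0000e-04, 4.6300e-01]), 'force': array([ 0.0403, -0.0455, -0.905 ]), 'opening': np.float64(-0.0002)} 0.025
bottle cap (array([ 0.6613011 , -0.11245621,  0.09247231]), np.float64(0.0014655329841413716)) [ 0.65988194 -0.11044831  0.095     ]
[0.53971008 0.18525891 0.37384382] [356.91788716   0.         277.99343397]
[([338.0, 7.6], 320, [328, 0, 21, 18])]
```

View pics/w1.png

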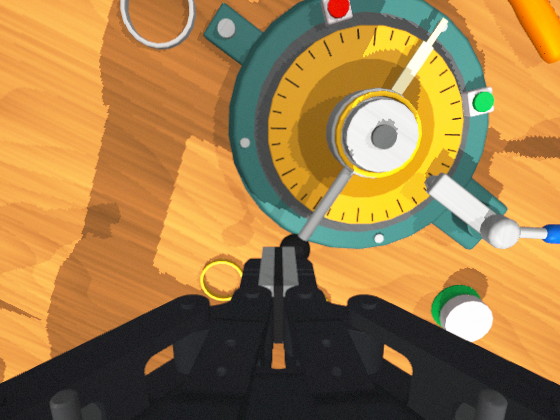

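Wrist view: the pointer tip is at (443,22), red at (338,7), green at (483,101) and the arm's ball at (294,246). The closed fingers are on the +y side of the arm, clear of everything. Next is the descent, then the arc waypoints.

carry_out(
  targets=[
    [[0,0,0.2,0,0,0],[0,0,0.4,0,0,0],[0,0,0.55,0,0,0],[0,0,0.63,0,0,0],[0,0,0.67,0,0,0],[0,0,0.67,0,0,0]],
  ],
)

```text
t: 2.75
tcp_pos: [0.4798, 0.1568, 0.088]
orientation: [-3.141, 0.002, 0.465]
force: [-0.0, -0.2, -0.2]
opening: -0.0001
finger_force: 0.0
```

```bash
cat >> h.py <<'E'
YAW=.4655
def tool(p0,p):  # world shift -> call units
    d=(np.array(p)-p0)/.25;c,s=np.cos(YAW),np.sin(YAW)
    return np.round([c*d[0]+s*d[1],s*d[0]-c*d[1]],3)
E
python3 - <<'E'
from bench import *
from h import *
s=sense();print(s["tcp_pos"],s["orientation"],s["force"])
w=np.load("w1.npz");o=plane(w,(384,137),.109);t=plane(w,(444,20),.061);g=plane(w,(483.5,101),.053);r=plane(w,(338,7),.053)
for n,p in("o",o),("tip",t),("g",g),("r",r):print(n,np.round(p,4))
A=np.array([.557,.104]);p0=np.array([.480,.157])
for f in np.arange(3.05,3.951,.05):
    p=A+.076*np.array([np.cos(f),np.sin(f)])-.025*np.array([-np.sin(f),np.cos(f)])
    print(round(f,2),np.round(p,4),tool(p0,p))
E
```

```text
[0.47976386 0.15677766 0.08802011] [-3.14088663e+00  1.89657352e-03  4.64548205e-01] [-0.02852482 -0.20370607 -0.23339133]
o [0.5542 0.1056 0.109 ]
tip [0.6587 0.0957 0.061 ]
g [0.6232 0.0269 0.053 ]
r [0.6306 0.1761 0.053 ]
3.05 [0.4836 0.1358] [-0.025  0.082]
3.1 [0.4821 0.1321] [-0.037  0.093]
3.15 [0.4808 0.1284] [-0.049  0.104]
3.2 [0.4797 0.1245] [-0.059  0.116]
3.25 [0.4787 0.1206] [-0.07   0.128]
3.3 [0.478  0.1167] [-0.079  0.14 ]
3.35 [0.4775 0.1127] [-0.089  0.154]
3.4 [0.4771 0.1087] [-0.097  0.167]
3.45 [0.477  0.1048] [-0.105  0.181]
3.5 [0.4771 0.1008] [-0.112  0.196]
3.55 [0.4773 0.0968] [-0.118  0.211]
3.6 [0.4778 0.0928] [-0.123  0.226]
3.65 [0.4784 0.0888] [-0.128  0.241]
3.7 [0.4793 0.0849] [-0.132  0.256]
3.75 [0.4803 0.0811] [-0.135  0.272]
3.8 [0.4816 0.0773] [-0.137  0.288]
3.85 [0.483  0.0735] [-0.139  0.304]
3.9 [0.4846 0.0699] [-0.14  0.32]
3.95 [0.4864 0.0663] [-0.14   0.336]
```

carry_out(
  targets=[
    [[-0.015,0.05,0,0,0,0],[-0.025,0.08,0,0,0,0],[-0.037,0.093,0,0,0,0],[-0.049,0.104,0,0,0,0],[-0.059,0.116,0,0,0,0],[-0.07,0.128,0,0,0,0],[-0.079,0.14,0,0,0,0],[-0.089,0.154,0,0,0,0],[-0.097,0.167,0,0,0,0],[-0.105,0.181,0,0,0,0],[-0.112,0.196,0,0,0,0],[-0.112,0.196,0,0,0,0]],
  ],
)

```text
t: 3.95
tcp_pos: [0.477, 0.1005, 0.0885]
orientation: [3.141, 0.001, 0.465]
force: [-0.5, 0.4, -0.1]
opening: -0.0001
finger_force: 0.1
```

```bash
python3 - <<'E'
from bench import *
from h import *
s=sense();print(s["tcp_pos"],s["force"])
S,T=camera("scene"),camera("side")
a=cv2.resize(S["color"][175:275,170:320],(800,533),interpolation=cv2.INTER_CUBIC)
b=cv2.resize(T["color"][205:325,235:400],(800,582),interpolation=cv2.INTER_CUBIC)
v=np.vstack([cv2.resize(a,(450,300)),cv2.resize(b,(412,300)) if 0 else cv2.resize(b,(450,300))])
cv2.imwrite("pics/p1.png",v[:,:,::-1])
print(blobs(S,(0,0,0),(180,255,38),(200,175,300,260)),blobs(T,(0,0,0),(180,255,38),(240,220,330,320)))
E
```

```text
[0.4769762  0.10046413 0.08849427] [-0.54218595  0.40134742 -0.07064115]
[([224.9, 185.4], 223, [212, 175, 24, 24]), ([235.1, 176.0], 7, [234, 175, 3, 3]), ([209.6, 195.5], 62, [205, 191, 10, 10])] [([272.0, 254.5], 6, [272, 252, 1, 6])]
```

View pics/p1.png

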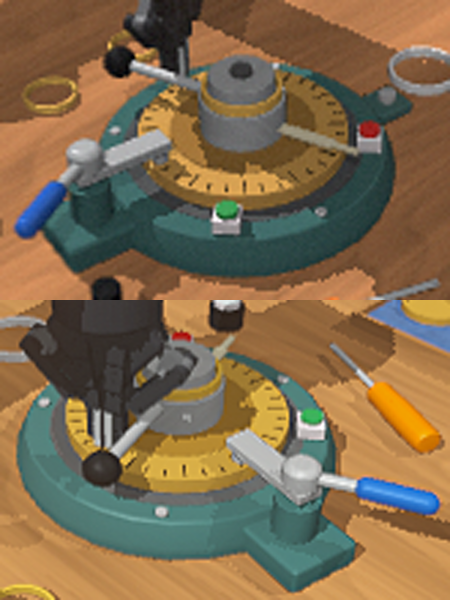

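The plate has turned: the ball is now at scene (209.7,195.7) and the tip at about scene (289,225.7), heading for red at (292.6,217.8). Contact is from the +y side.

```bash
python3 - <<'E'
from h import *
S=np.load("scene0.npz")
A=np.array([.557,.104])
b=plane(S,(209.7,195.7),.077)[:2];t=plane(S,(289,225.7),.061)[:2];r=plane(S,(292.6,217.8),.053)[:2]
b0=plane(S,(222.9,187),.077)[:2]
for n,p in(("b",b),("b0",b0),("t",t),("r",r)):print(n,p,np.linalg.norm(p-A),np.arctan2(*(p-A)[::-1])%6.283)
p0=np.array([.477,.1005]);YAW=.465
for f in np.arange(3.5,4.0,.05):
    p=A+.076*np.array([np.cos(f),np.sin(f)])-.025*np.array([-np.sin(f),np.cos(f)]);print(round(f,2),tool(p0,p))
E
```

```text
b [0.44478079 0.06587141] 0.11851978890611879 3.4689385871141587
b0 [0.43717841 0.11560872] 0.120382619577372 3.0450106712794645
t [0.65760161 0.13635993] 0.10567804306800703 0.3112117738378293
r [0.63607225 0.17269199] 0.10474259158152548 0.7152645360896482
3.5 [ 0.001 -0.001]
3.55 [-0.006  0.014]
3.6 [-0.011  0.029]
3.65 [-0.016  0.044]
3.7 [-0.02  0.06]
3.75 [-0.023  0.075]
3.8 [-0.025  0.091]
3.85 [-0.027  0.107]
3.9 [-0.028  0.123]
3.95 [-0.028  0.139]
```

carry_out(
  targets=[
    [[-0.006,0.014,0,0,0,0],[-0.011,0.029,0,0,0,0],[-0.016,0.044,0,0,0,0],[-0.02,0.06,0,0,0,0],[-0.023,0.075,0,0,0,0],[-0.025,0.09,0,0,0,0],[-0.026,0.097,0,0,0,0],[-0.026,0.097,0,0,0,0],[-0.026,0.097,0,0,0,0]],
  ],
)

```text
t: 4.95
tcp_pos: [0.4824, 0.0763, 0.0888]
orientation: [3.141, 0.001, 0.466]
force: [1.0, 0.1, -0.0]
opening: 0.0001
finger_force: 0.2
```

```bash
cat > look.py <<'E'
import sys
from bench import *
from h import *
s=sense();print(s["t"],s["tcp_pos"],s["force"])
S,T,W=camera("scene"),camera("side"),camera("wrist")
np.savez("L.npz",s=S["color"],t=T["color"],w=W["color"],R=W["R"],tt=W["t"])
z=lambda c,x0,y0,w,h:cv2.resize(c["color"][y0:y0+h,x0:x0+w],(400,300),interpolation=cv2.INTER_CUBIC)
v=np.vstack([np.hstack([z(S,250,195,60,45),z(T,280,200,80,60)]),np.hstack([z(S,170,175,160,120),cv2.resize(W["color"],(400,300))])])
cv2.imwrite("pics/%s.png"%sys.argv[1],v[:,:,::-1])
for n,c in("S",S),("T",T),("W",W):print(n,"red",blobs(c,(0,150,90),(6,255,255),(0,0,560,420) if n=="W" else (270,200,320,240)))
E
python3 look.py p2
```

```text
4.95 [0.48242846 0.0762529  0.08877638] [ 0.96538187  0.09425043 -0.04523564]
S red [([293.3, 218.1], 21, [290, 215, 7, 6])]
T red []
W red []
```

View pics/p2.png

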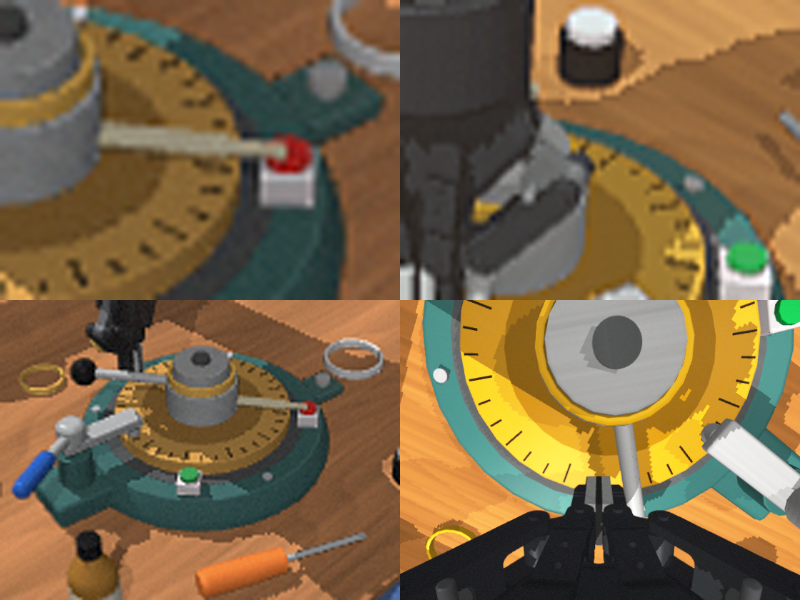

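The tip end is at scene (292.6,217.5), almost over red. The tip stands 8 mm higher, so I'll correct for parallax. The ball and arm are clear of the strap.

```bash
python3 - <<'E'
from h import *
S=np.load("scene0.npz");A=np.array([.5575,.104])
r=plane(S,(292.6,217.8),.053)
print("want px",proj(S,[*r[:2],.061]),proj(S,[*r[:2],.053]))
for p in((292.6,217.5),(292.3,218)):
    t=plane(S,p,.061)[:2];print(t,np.linalg.norm(t-A),np.arctan2(*(t-A)[::-1]),np.arctan2(*(r[:2]-A)[::-1]))
E
```

```text
want px [292.71135735 215.23426966] [292.6 217.8]
[0.64204717 0.16581817] 0.10473638536288603 0.6313391201963836 0.7184064618196748
[0.64288144 0.16383663] 0.10426126729213521 0.6112730504865188 0.7184064618196748
```

carry_out(
  targets=[
    [[-0.001,0.01,0,0,0,0],[-0.001,0.02,0,0,0,0],[-0.001,0.02,0,0,0,0],[0,-0.08,0,0,0,0],[0,-0.1,-0.2,0,0,0],[0,-0.1,-0.4,0,0,0],[0,-0.1,-0.6,0,0,0],[0.2,-0.2,-0.67,0,0,0],[0.4,-0.28,-0.67,0,0,0],[0.53,-0.29,-0.67,0,0,0],[0.53,-0.29,-0.67,0,0,0],[0.53,-0.29,-0.67,0,0,0]],
  ],
)

```text
t: 6.3
tcp_pos: [0.5684, 0.2009, 0.2553]
orientation: [3.141, 0.002, 0.466]
force: [-0.1, -0.2, -0.3]
opening: 0.0001
finger_force: 0.0
```

```bash
cat > look2.py <<'E'
import sys
from bench import *
from h import *
s=sense();print(s["t"],s["tcp_pos"],s["force"],s["orientation"])
W=camera("wrist");np.savez("W.npz",**W)
r=[b for b in blobs(W,(0,140,80),(7,255,255),(0,0,560,420)) if b[1]>40];print(r)
x,y=map(int,r[0][0]);x0,y0=max(x-60,0),max(y-45,0)
print("origin",x0,y0)
v=np.hstack([cv2.resize(W["color"][y0:y0+90,x0:x0+120],(440,330),interpolation=cv2.INTER_CUBIC),cv2.resize(W["color"],(360,330))])
cv2.imwrite("pics/%s.png"%sys.argv[1],v[:,:,::-1])
E
python3 look2.py p3
```

```text
6.3 [0.56843342 0.20086346 0.25526019] [-0.12192417 -0.21512566 -0.31806454] [3.14129167e+00 2.06223087e-03 4.66473302e-01]
[([334.2, 128.1], 273, [326, 119, 19, 20])]
origin 274 83
```

View pics/p3.png

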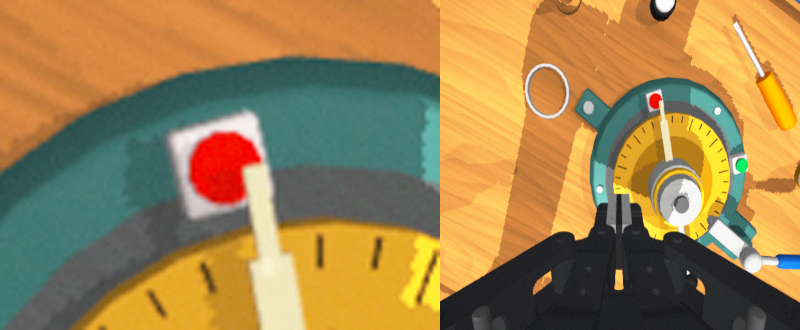

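Close wrist view: the red button centre is at (335.5,129) and the pointer tip end at (343.3,128), so a small anticlockwise move remains.

```bash
python3 - <<'E'
from h import *
W=np.load("W.npz")
r=plane(W,(335.5,128.8),.053)[:2];t=plane(W,(343.3,128),.061)[:2]
h=plane(W,(274+ 0,83),.061)
u=np.array([680-440,202]);o=plane(W,(u[0]*560/360,u[1]*420/330),.109)[:2]
for n,p in(("r",r),("t",t)):
    d=p-o;print(n,p,np.linalg.norm(d),np.arctan2(d[1],d[0]))
print("o",o,"d",r-t)
print("bench cam",-W["R"].T@W["t"])
E
```

```text
r [0.63178507 0.17614662] 0.10065545533921369 0.7279060525939189
t [0.63529696 0.17186843] 0.10058317403673236 0.6728944061703902
o [0.55663881 0.10917976] d [-0.0035119   0.00427819]
bench cam [0.62764194 0.23071364 0.37274563]
```

carry_out(
  targets=[
    [[-0.2,0.07,0,0,0,0],[-0.4,0.15,0,0,0,0],[-0.53,0.19,0,0,0,0],[-0.53,0.19,0.2,0,0,0],[-0.53,0.19,0.4,0,0,0],[-0.53,0.19,0.6,0,0,0],[-0.53,0.19,0.67,0,0,0],[-0.53,0.25,0.67,0,0,0],[-0.531,0.29,0.67,0,0,0],[-0.531,0.31,0.67,0,0,0],[-0.532,0.32,0.67,0,0,0],[-0.532,0.327,0.67,0,0,0]],
  ],
)

```text
t: 7.55
tcp_pos: [0.4872, 0.0679, 0.0903]
orientation: [3.141, -0.002, 0.465]
force: [-0.9, 2.0, 1.8]
opening: -0.0001
finger_force: 1.3
```

carry_out(
  targets=[
    [[0,0,0,0,0,0],[0,0,0,0,0,0],[0,-0.1,0,0,0,0],[0,-0.12,-0.2,0,0,0],[0,-0.12,-0.4,0,0,0],[0,-0.12,-0.6,0,0,0],[0.2,-0.2,-0.67,0,0,0],[0.4,-0.28,-0.67,0,0,0],[0.53,-0.3,-0.67,0,0,0],[0.53,-0.3,-0.67,0,0,0],[0.53,-0.3,-0.67,0,0,0]],
  ],
)

```text
t: 8.65
tcp_pos: [0.5707, 0.1949, 0.2552]
orientation: [3.142, 0.002, 0.467]
force: [-0.6, -0.4, -0.7]
opening: -0.0001
finger_force: 0.0
```

```bash
python3 look2.py p4
```

```text
8.65 [0.57068982 0.19493636 0.25521727] [-0.5626771  -0.44364762 -0.6774462 ] [3.14156130e+00 2.15035079e-03 4.67014957e-01]
[([327.7, 126.4], 248, [319, 118, 19, 20])]
origin 267 81
```

View pics/p4.png

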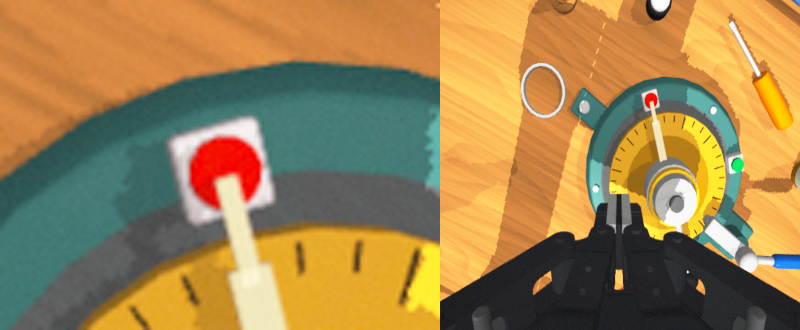

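The tip end is now at (329.5,129.5), with the red centre at (328.5,128.2).

```bash
python3 - <<'E'
from h import *
W=np.load("W.npz")
r=plane(W,(328.5,128.2),.053)[:2];t=plane(W,(329.5,129.5),.061)[:2];o=np.array([.5566,.1055])
d=r-t;a=np.arctan2(*(r-o)[::-1]);e=np.array([-np.sin(a),np.cos(a)])
print(r,t,d,"tangential",d@e,"radial",d@np.array([np.cos(a),np.sin(a)]))
print("cam",-W["R"].T@W["t"],"vertical px",proj(W,[*r,.061]))
# lever: finger plan, TCP z .095
P=np.array([.533,-.035]);p0=np.array([.5712,.1957]) 
for a in np.arange(-1.115,-2.5,-.1):
    c=P+.068*np.array([np.cos(a),np.sin(a)])-.025*np.array([np.sin(a),-np.cos(a)]);print(round(a,3),np.round(c,4))
E
```

```text
[0.63167554 0.17608508] [0.63106023 0.17600835] [6.15301869e-04 7.67315938e-05] tangential -0.00036556748973184185 radial 0.0005008438258064231
cam [0.62990241 0.22480877 0.37269574] vertical px [329.76923066 128.80784741]
-1.115 [ 0.5854 -0.0851]
-1.215 [ 0.5801 -0.09  ]
-1.315 [ 0.5744 -0.0945]
-1.415 [ 0.5682 -0.0983]
-1.515 [ 0.5618 -0.1015]
-1.615 [ 0.555 -0.104]
-1.715 [ 0.548  -0.1059]
-1.815 [ 0.5408 -0.107 ]
-1.915 [ 0.5336 -0.1074]
-2.015 [ 0.5264 -0.1071]
-2.115 [ 0.5192 -0.1061]
-2.215 [ 0.5122 -0.1044]
-2.315 [ 0.5053 -0.102 ]
-2.415 [ 0.4988 -0.0989]
```

The pointer is over the red centre to within 0.4 mm, which agrees with the sizes given. Next is the lever: travel to its +x side, descend, then sweep clockwise.

carry_out(
  targets=[
    [[-0.37,1,0,0,0,0],[-0.37,1,0,0,0,0],[-0.37,1,0,0,0,0],[-0.37,1,0,0,0,0],[-0.37,1,0,0,0,0],[-0.37,1,0,0,0,0],[-0.37,1,0,0,0,0],[-0.37,1,0.2,0,0,0],[-0.37,1,0.4,0,0,0],[-0.37,1,0.55,0,0,0],[-0.37,1,0.64,0,0,0],[-0.37,1,0.64,0,0,0]],
  ],
)

```text
t: 9.9
tcp_pos: [0.5969, -0.0677, 0.0924]
orientation: [-3.135, 0.006, 0.467]
force: [-0.1, 0.2, 0.3]
opening: 0.0003
finger_force: 0.0
```

```bash
python3 - <<'E'
from bench import *
from h import *
s=sense();print(s["t"],s["tcp_pos"],s["force"],s["orientation"],np.round(s["qpos"],2))
P=np.array([.533,-.035]);p0=s["tcp_pos"][:2]
for a in np.arange(-1.115,-2.6,-.1):
    c=P+.068*np.array([np.cos(a),np.sin(a)])-.025*np.array([np.sin(a),-np.cos(a)]);print(round(a,3),tool(p0,c))
E
```

```text
9.9 [ 0.59693471 -0.06772376  0.09242773] [-0.08800718  0.1946083   0.25328283] [-3.13530996  0.0057931   0.46708172] [-0.31  0.4   1.64  0.    1.1   0.79]
-1.115 [-0.072  0.041]
-1.215 [-0.1   0.05]
-1.315 [-0.129  0.055]
-1.415 [-0.157  0.058]
-1.515 [-0.186  0.058]
-1.615 [-0.215  0.054]
-1.715 [-0.244  0.048]
-1.815 [-0.271  0.04 ]
-1.915 [-0.298  0.028]
-2.015 [-0.323  0.014]
-2.115 [-0.347 -0.002]
-2.215 [-0.369 -0.021]
-2.315 [-0.389 -0.042]
-2.415 [-0.407 -0.065]
-2.515 [-0.422 -0.089]
```

carry_out(
  targets=[
    [[-0.035,0.025,0,0,0,0],[-0.072,0.041,0,0,0,0],[-0.1,0.05,0,0,0,0],[-0.129,0.055,0,0,0,0],[-0.157,0.058,0,0,0,0],[-0.186,0.058,0,0,0,0],[-0.215,0.054,0,0,0,0],[-0.244,0.048,0,0,0,0],[-0.271,0.04,0,0,0,0],[-0.298,0.028,0,0,0,0],[-0.323,0.014,0,0,0,0],[-0.323,0.014,0,0,0,0]],
  ],
)

```text
t: 11.1
tcp_pos: [0.5288, -0.1096, 0.0961]
orientation: [-3.141, 0.001, 0.466]
force: [1.0, 0.3, 0.7]
opening: 0.0001
finger_force: 0.0
```

```bash
python3 - <<'E'
from bench import *
from h import *
s=sense();print(s["t"],s["tcp_pos"],s["force"])
S=camera("scene");b=blobs(S,(105,150,60),(125,255,255),(140,180,260,290),30);print(b)
P=np.array([.533,-.035])
for q in b:
    d=plane(S,q[0],.0845)[:2]-P;print(np.linalg.norm(d),np.arctan2(d[1],d[0]),"lever",-1.02-np.arctan2(d[1],d[0]))
p0=s["tcp_pos"][:2]
for a in np.arange(-2.015,-2.7,-.1):
    c=P+.068*np.array([np.cos(a),np.sin(a)])-.025*np.array([np.sin(a),-np.cos(a)]);print(round(a,3),tool(p0,c))
E
```

```text
11.1 [ 0.52877397 -0.10955213  0.09606592] [0.99873636 0.31637743 0.73279094]
[([177.4, 231.9], 47, [174, 229, 8, 7])]
0.04805377374846742 -1.9254001639219154 lever 0.9054001639219154
-2.015 [-0.004 -0.013]
-2.115 [-0.028 -0.029]
-2.215 [-0.05  -0.048]
-2.315 [-0.07  -0.069]
-2.415 [-0.088 -0.092]
-2.515 [-0.103 -0.117]
-2.615 [-0.116 -0.142]
```

carry_out(
  targets=[
    [[-0.012,-0.016,0,0,0,0],[-0.026,-0.025,0,0,0,0],[-0.037,-0.034,0,0,0,0],[-0.048,-0.045,0,0,0,0],[-0.058,-0.056,0,0,0,0],[-0.068,-0.067,0,0,0,0],[-0.077,-0.079,0,0,0,0],[-0.085,-0.09,0,0,0,0],[-0.085,-0.09,0,0,0,0]],
  ],
)

```text
t: 12.05
tcp_pos: [0.5004, -0.0989, 0.0963]
orientation: [-3.141, 0.0, 0.466]
force: [1.4, 0.2, 1.1]
opening: -0.0001
finger_force: 0.5
```

```bash
cat > lev.py <<'E'
from bench import *
from h import *
s=sense();print(s["t"],s["tcp_pos"],s["force"])
P=np.array([.533,-.035])
for n,box in(("scene",(120,180,260,290)),("side",(280,230,420,360))):
    S=camera(n)
    for q in blobs(S,(105,150,60),(125,255,255),box,20):
        d=plane(S,q[0],.0845)[:2]-P;print(n,q,np.linalg.norm(d),"lever",-1.02-np.arctan2(d[1],d[0]))
E
python3 lev.py
```

```text
12.05 [ 0.50042064 -0.09891923  0.09633371] [1.37246409 0.21646512 1.10461759]
scene ([175.9, 226.3], 58, [171, 223, 10, 7]) 0.05094699359252792 lever 1.3318704914940125
side ([348.6, 300.1], 225, [343, 288, 12, 25]) 0.06674412568713388 lever 1.358447980420697
```

carry_out(
  targets=[
    [[-0.002,-0.006,0,0,0,0],[-0.003,-0.012,0,0,0,0],[-0.004,-0.016,0,0,0,0],[-0.004,-0.016,0,0,0,0]],
  ],
)

```text
t: 12.55
tcp_pos: [0.498, -0.0962, 0.0963]
orientation: [3.141, 0.001, 0.466]
force: [0.1, -2.6, 0.7]
opening: 0.0003
finger_force: 1.4
```

```bash
python3 lev.py
```

```text
12.55 [ 0.49797899 -0.09623422  0.09627971] [ 0.13642656 -2.61217724  0.716154  ]
scene ([176.1, 225.7], 62, [171, 223, 11, 7]) 0.05094790952671378 lever 1.374615112396088
side ([346.8, 299.9], 223, [342, 288, 11, 25]) 0.0665101502802882 lever 1.4047298824593035
```

carry_out(
  targets=[
    [[-0.001,-0.006,0,0,0,0],[-0.003,-0.012,0,0,0,0],[-0.003,-0.012,0,0,0,0]],
  ],
)

```text
t: 12.95
tcp_pos: [0.4975, -0.0956, 0.0967]
orientation: [3.136, -0.002, 0.466]
force: [4.0, -10.1, -5.3]
opening: 0.0
finger_force: 5.3
```

```bash
python3 lev.py
```

```text
12.95 [ 0.49750192 -0.09556429  0.09674661] [  4.01226539 -10.08419707  -5.34520646]
scene ([176.4, 225.7], 58, [172, 223, 10, 7]) 0.050256355717437806 lever 1.3752870304297549
side ([346.7, 299.8], 225, [342, 288, 11, 25]) 0.06628966572737534 lever 1.4072129579009758
```

The force rose to 11 N and the lever no longer moved, so it is at its stop. I'll back off, lift and look.

carry_out(
  targets=[
    [[0.01,0.03,0,0,0,0],[0.04,0.14,0,0,0,0],[0.04,0.14,-0.2,0,0,0],[0.04,0.14,-0.4,0,0,0],[0.04,0.14,-0.64,0,0,0],[0.04,0.14,-0.64,0,0,0],[0.2,-0.1,-0.64,0,0,0],[0.4,-0.3,-0.64,0,0,0],[0.5,-0.5,-0.64,0,0,0],[0.65,-0.7,-0.64,0,0,0],[0.78,-0.9,-0.64,0,0,0],[0.78,-0.92,-0.64,0,0,0]],
  ],
)

```text
t: 14.25
tcp_pos: [0.5641, 0.1784, 0.2552]
orientation: [-3.14, 0.002, 0.466]
force: [1.0, -1.0, 0.4]
opening: -0.0001
finger_force: 0.0
```

carry_out(
  targets=[
    [[0,0,0,0,0,0],[0,0,0,0,0,0],[0,0,0,0,0,0]],
  ],
)

```text
t: 14.55
tcp_pos: [0.5645, 0.1751, 0.2555]
orientation: [-3.141, 0.002, 0.465]
force: [0.9, -0.3, 0.3]
opening: -0.0002
finger_force: 0.0
```

```bash
python3 look2.py p5; python3 lev.py
```

```text
14.55 [0.56445113 0.17512419 0.25552198] [ 0.91271452 -0.30858525  0.29048568] [-3.14092320e+00  1.71656899e-03  4.65065889e-01]
[([311.4, 109.4], 252, [302, 101, 20, 20])]
origin 251 64
14.6 [0.56465186 0.17468155 0.25580083] [-0.52022921 -0.30011304 -0.14786692]
scene ([169.8, 225.4], 143, [159, 222, 23, 8]) 0.06575280863330947 lever 1.3802202881408565
side ([346.8, 299.3], 235, [342, 287, 11, 26]) 0.06507958021139505 lever 1.4039940533262611
```

View pics/p5.png

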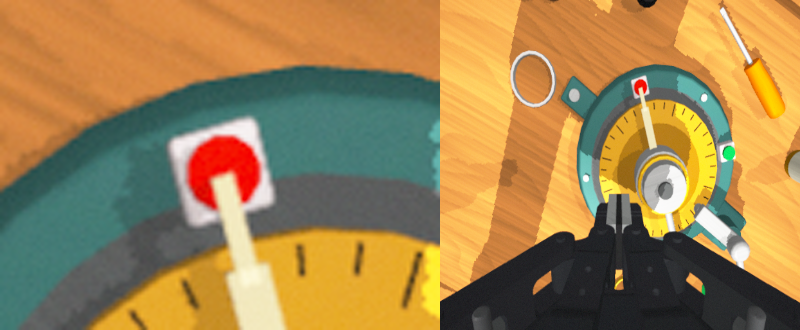

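The pointer tip is at crop (226,177) and the red centre at (224,172), the same offset as before clamping, so it still stands over the middle. The lever reads 1.38 to 1.40 and the robot touches nothing.

```bash
python3 -c "
from bench import *
print(sign_off())"
```

```text
the job is handed in; nothing more can be done
None
```

The job is handed in: the pointer stands over the middle of the red button (within about 0.4 mm, measured before clamping, with no visible shift after), the blue clamp lever is against its stop, and the arm is clear of everything at about 15 s.

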